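# Stack a sample cell in the cam lift stand and hold it up to the reader

## Robot

A 6-joint arm with a two-finger parallel gripper is mounted at the origin on the work surface. World frame = base frame: x ahead of the robot, y to its left, z up, the work surface at z = 0. Lengths are in m, angles in rad, forces in N, time in s.
With the tool pointing down it reaches from about 0.35 to 0.775 m from the base axis. Payload 7.3 kg.
Tool frame: the origin (TCP) lies at the centre of the arm's flange, where the gripper is bolted on; the fingertips stand 178 mm ahead of it and the grasp point (between the pads) lies 159 mm ahead of it; z points along the fingers, y is the line along which they close (so a half turn about z gives the same grasp; the last joint's range is limited). The gripper opens to 92 mm and grips with 3 to 60 N. Pads are 19 mm wide; open, the fingers measure 130 mm over their backs; the gripper's body (75 mm by 190 mm) begins 47 mm behind the grasp point.
Start: joints at [-1.452, 0.342, 1.524, -0, 1.275, -0.146], TCP at [0.137, -0.507, 0.405] pointing down, gripper open.
Joint ranges: [-2.53, 2.53], [-0.77, 2.02], [0.04, 2.7], [-1, 4.14], [0.28, 2.66], [-3.11, 3.11]. Speed limits (rad/s): [2.57, 2.57, 3.14, 3.14, 3.14, 3.14].

## Interface

Orientations are given as [roll, pitch, yaw] about the fixed x, y, z axes, in that order (R = Rz(yaw) Ry(pitch) Rx(roll)).
In Python, from cell import robot gives the robot as it stands.
- The arm moves only by the shell command python3 drive.py 'ROWS' [OPENING] [FORCE]. ROWS is a JSON list of rows, 1 to 8 of them, each of 6 numbers: dx, dy, dz in m, then a rotation vector rx, ry, rz in rad; each row shifts and turns the commanded pose from where the row before left it, along the tool's axes as they then stand; what a row does not reach is not made up. A row lasts 1/12 s, in which the tool goes at most 0.0417 m and 0.125 rad, less where a joint would pass 70% of its speed; a pose out of reach is approached as far as the arm can. OPENING is the finger opening in m, set as the command begins (- or left out keeps the last). The fingers move at their own pace and stop on an object; FORCE is the grip in N (left out, the last holds). Time passes only in rows, so rows that do not move let the fingers close. It prints the time, the measured TCP pose, the force, the opening and the grip force at its end.
- robot.observe(): the state, without advancing time (a new reading comes with each control period).
- robot.read_camera(name): name is "side" or "top"; returns a dict with "image" (400x640x3 uint8, red, green, blue), "fx", "fy", "cx", "cy" (pixels), "pose" (4x4, takes a point from camera to world coordinates). Camera axes: x right, y down, z forward; pixel columns grow to the right and rows downward; lengths in m; the calibration is good to about 2 mm. A picture is of the moment at which its call begins. There is no depth.
- robot.hand_in(): hands the job in; it is judged then, once.
The state is a dict: "time": time; "qpos": joint angles; "qvel": joint speeds; "joint_efforts": joint torques, N m; "tool_pos": TCP position; "tool_rot": TCP orientation; "contact_force": force on the tool from outside, world axes, zero at the start; "torque": the same for the moment, N m; "opening": finger opening in m; "grip_force": force on a finger pad.
Only numpy, scipy, OpenCV 4.12 (cv2) and the standard library are available. Lean on these libraries where they do the work, as an engineer would, in place of code of your own. Each camera call takes 0.05 s, during which the arm holds its last target. There are 200 camera calls.

## Task

On the lab bench, build the sample cell in the square nest of the cam lift stand while its lever is down: first the white body, then the blue spacer on it, then the brass cover plate with the window on top, each let go lying flat and square between the corner posts. Then take the red grip of the cam lever and swing it up to the top of its lift, where the lever stands straight up and the nest is highest, and finish while still holding it there: the lever is sprung and would drop back. Leave everything else on the bench where it stands.

Things in the scene. Friction and masses are not known exactly. Their poses are not given: they have to be found in the camera images.
- stand: Fixed cam lift stand, origin on the bench under the nest's centre, z up. Aluminium base plate 18 mm thick, x -75..150, y -87..63 mm. At its +x end a white reader block (x 105..145, y +-45 mm, top 95 mm high); at its -y side a grey bearing block (x +-20, y -84..-60 mm, top 80 mm high) carrying the lever. The nest is in the middle.
- nest_floor (a point): Centre of the nest's floor, 32 mm up with the lever down; axes as the stand's. Nest: 78 mm square steel plate, four L-shaped corner posts 46 mm high with 8 mm flared lead-in lips above; pocket 55 x 55 mm along x and y. Posts (5 mm walls) cover only the outer 9 mm of each side: 37 mm gaps in the middle of all four sides let fingers through. The cam lifts the whole nest.
- nest (a joint): Lift of the nest, m: 0 with the lever down, 0.0099 at the highest point. Driven by the cam lever only: an eccentric pin and a rod, smooth over the top: 0.15 rad either side of the top costs under 0.2 mm.
- cam_lever (a joint): Cam lever angle, rad. 0 = down on its stop: crank points to the stand's -x, 15 degrees above level. Grows as it swings up and over towards +x; at 1.309 the crank is straight up: highest lift. Beyond, the nest sinks again; stop at 2.0. A spring always pulls it to 0 (about 2 N at the grip when down, 4 N upright): it does not stay by itself.
- lever_grip (a point): Grip point, on the axis of the lever's red round bar: 16 mm diameter, 66 mm long along the stand's y (38 mm towards +y, 28 mm towards -y of this point; an 11 mm crank rod joins its +y end). Circles at 95 mm radius about lever_pivot in the stand's x-z plane; 80 mm above the bench when down, 150 mm upright. Pinch it from above along the stand's x; the bar turns in the grip.
- lever_pivot (a point): Point on the lever's hinge axis abreast of lever_grip: 55 mm above the bench, stand x = 0, y = -129 mm. The hinge axis is the stand's y axis; the lever angle grows in the positive sense about +y.
- cell_body: White plastic cell body, 52 x 52 mm square, 30 mm high, with a grey round window on its top, 110 g. Origin at the centre of its underside, z up, sides along x and y. All four sides are alike.
- spacer: Blue plastic spacer plate, 52 x 52 mm, 12 mm thick, with a white round window mark on top, 40 g. Origin at the centre of its underside. All four sides are alike.
- cover: Brass-coloured cover plate, 52 x 52 mm, 12 mm thick, with a dark ring and round glass window (1 mm proud) on its top, 80 g. Origin at the centre of its underside. All four sides are alike.
- blue_bottle: Clear glass bottle with blue cap, 72 mm diameter, 150 mm tall, standing; bystander. Origin at its foot.
- dark_bottle: Brown glass bottle with blue cap, 68 mm diameter, 140 mm tall, standing; bystander. Origin at its foot.
- beaker: Glass beaker, 70 mm diameter, 80 mm tall; bystander. Origin at its foot.
- dish: Clear shallow dish, 90 mm diameter, 16 mm high; bystander. Origin at its foot.
- orange_cap: Loose orange bottle cap, 34 mm diameter, 22 mm high; bystander. Origin at its foot.
- pipette: Pipette lying flat, about 215 mm long along its x, 24 mm thick; bystander. Origin near its middle, on the bench.
- tip_box: Closed tip box with cyan lid, 85 x 120 mm, 51 mm high; bystander. Origin at the centre of its underside.

How it is judged:
On the way, in this order (a step that is already met when the one before it is completed fails the run):
1. the white body is let go, flat on the floor of the nest, with the lever down (horizontal distance between cell_body and nest_floor below 0.003 m and z of cell_body in the frame of nest_floor between -0.002 and 0.002 m and angle between cell_body's own z axis and vertical below 0.06 rad and contact force between the arm and cell_body below 0.2 N and value of joint cam_lever below 0.3 rad), for 0.2 s.
2. the blue spacer is let go, flat on the body in the nest (horizontal distance between each of cell_body, spacer and nest_floor below 0.003 m and z of cell_body in the frame of nest_floor between -0.002 and 0.002 m and angle between each of cell_body, spacer's own z axis and vertical below 0.06 rad and z of spacer in the frame of nest_floor between 0.028 and 0.032 m and contact force between the arm and spacer below 0.2 N and value of joint cam_lever below 0.3 rad), for 0.2 s.
3. the cover plate is let go, flat on the spacer in the nest (horizontal distance between each of cell_body, spacer, cover and nest_floor below 0.003 m and z of cell_body in the frame of nest_floor between -0.002 and 0.002 m and angle between each of cell_body, spacer, cover's own z axis and vertical below 0.06 rad and z of spacer in the frame of nest_floor between 0.028 and 0.032 m and z of cover in the frame of nest_floor between 0.04 and 0.044 m and contact force between the arm and cover below 0.2 N and value of joint cam_lever below 0.3 rad), for 0.2 s.
4. the lever is brought upright to the highest lift by the fingers, with the cell in the nest (horizontal distance between each of cell_body, spacer, cover and nest_floor below 0.003 m and z of cell_body in the frame of nest_floor between -0.002 and 0.002 m and angle between each of cell_body, spacer, cover's own z axis and vertical below 0.06 rad and z of spacer in the frame of nest_floor between 0.028 and 0.032 m and z of cover in the frame of nest_floor between 0.04 and 0.044 m and value of joint cam_lever between 1.16 and 1.46 rad and value of joint nest above 0.0093 m and contact force between the fingers and cam_lever above 1 N), for 0.3 s.
At the end, for the whole second after the job is handed in: Fingers hold the lever (over 1 N) at rest within 0.15 rad of straight up, nest lifted at least 9.3 of its 9.9 mm; body, spacer and cover in this order in the nest, untouched, each within 3 mm of its centre sideways, 2 mm of its height and 0.06 rad of level (all of step 4 and contact force between the arm and cell_body below 0.2 N and contact force between the arm and spacer below 0.2 N and contact force between the arm and cover below 0.2 N and velocity of joint cam_lever between -0.1 and 0.1 rad/s); the arm keeps its last pose, push and grip.
It fails at once if a bystander (bottle, beaker, dish, cap, pipette, tip box) was shifted by more than 30 mm (distance of any of blue_bottle, dark_bottle, beaker, dish, orange_cap, pipette, tip_box from where it was at the start of the episode above 0.03 m).
It fails at once if a bottle or the beaker was knocked over (angle between any of blue_bottle, dark_bottle, beaker's own z axis and vertical above 0.6 rad).
It also fails if it takes over 72 s, if anything falls off the work surface, if the arm or the gripper's body presses on something with over 40 N, if the wrist force passes 120 N, or if a joint passes its speed limit or range.

## Working session

There is one attempt and no reset: what is moved stays moved. The work goes in short steps, Python scripts to look and compute and a shell command to move; the robot and the scene stay as the last step left them, time stands still between calls to the robot, and variables do not carry over. Pictures are saved under pics/ and viewed, at most 10 in all, crops included, and the job is handed in when it is done.

```bash
ls; mkdir -p pics; python3 - <<'E'
from cell import robot
import cv2,numpy as np
for n in("side","top"):
    c=robot.read_camera(n); cv2.imwrite(f"pics/{n}0.png",c["image"][:,:,::-1])
    print(n,c["fx"],c["fy"],c["cx"],c["cy"],np.round(c["pose"],4).tolist())
print(robot.observe())
E
```

```text
cell.py
drive.py
pics
side 370.64219008638946 370.64219008638946 320.3898159881991 199.38313820357317 [[-0.76, -0.3401, 0.5539, -0.048], [-0.65, 0.3964, -0.6484, 0.7558], [0.0009, -0.8528, -0.5223, 0.6313], [0.0, 0.0, 0.0, 1.0]]
top 505.0849300920648 505.0849300920648 327.70305052378455 198.84164575023544 [[0.0054, -0.9751, 0.2218, 0.1983], [-1.0, -0.0057, -0.0011, 0.0717], [0.0023, -0.2218, -0.9751, 1.7555], [0.0, 0.0, 0.0, 1.0]]
{'time': 0.1, 'qpos': array([-1.45200351e+00,  3.42684231e-01,  1.52491366e+00, -5.40663013e-06,
        1.27540082e+00, -1.46019151e-01]), 'qvel': array([ 0.00079758, -0.00127846, -0.00198436,  0.00114832, -0.00020753,
        0.00035993]), 'joint_efforts': array([ 4.04111879e-04, -4.32005095e+01, -2.44693315e+01,  7.19221216e-02,
        5.26156963e-02, -4.45840988e-05]), 'tool_pos': array([ 0.1374047 , -0.50658357,  0.40410083]), 'tool_rot': array([-3.14020081e+00, -1.99467207e-04,  2.64813406e-01]), 'contact_force': array([-0.888064  , -0.20050344, -0.32747645]), 'torque': array([-0.01604103, -0.0514788 ,  0.05904936]), 'grip_force': 0.0, 'opening': 0.0919813335374011}
```
View pics/side0.png

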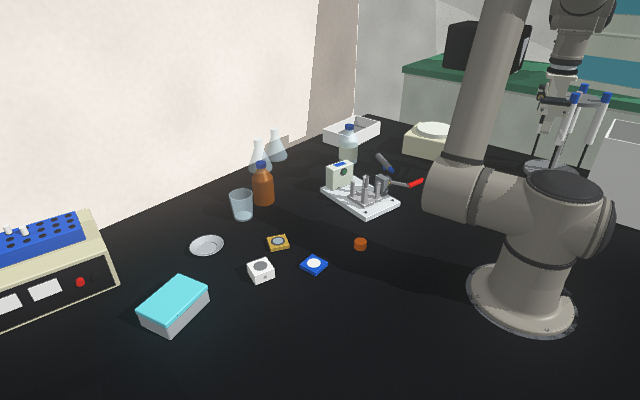

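View pics/top0.png

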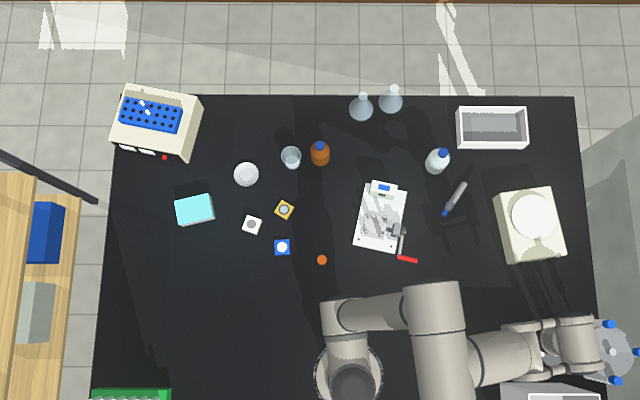

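The side view shows body (261,270), spacer (314,265), cover (278,242), stand (360,190), red grip (416,183). The top view shows body (252,225), spacer (282,247), cover (284,209), stand (381,217), red grip (407,259). I'll enlarge the stand in both.

```bash
python3 - <<'E'
import cv2,numpy as np
a=cv2.imread("pics/top0.png")[170:275,340:430]; b=cv2.imread("pics/side0.png")[140:225,315:430]
a=cv2.resize(a,None,fx=5,fy=5,interpolation=cv2.INTER_CUBIC)[:600,:400]
b=cv2.resize(b,None,fx=3.45,fy=3.45,interpolation=cv2.INTER_CUBIC)
o=np.zeros((525,800,3),np.uint8); o[:525,:400]=a[:525,:400]; o[:b.shape[0],400:400+b.shape[1]]=b[:,:400]
cv2.imwrite("pics/crop1.png",o)
E
```

View pics/crop1.png

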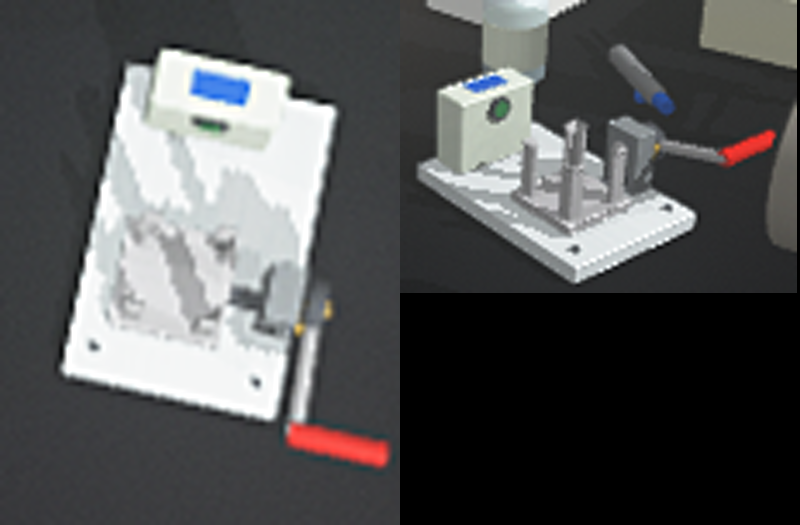

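The crop shows the plate corners (top image px ≈ (352,245), (395,254), (407,191), (365,183)) and the nest with its four posts. The lever is down, with the red bar from (398,256) to (417,262).

```bash
cat > h.py <<'E'
import cv2,numpy as np
from cell import robot
def cam(n): return robot.read_camera(n)
def ray(c,p):
    T=c["pose"]; d=T[:3,:3]@np.array([(p[0]-c["cx"])/c["fx"],(p[1]-c["cy"])/c["fy"],1]); return T[:3,3],d/np.linalg.norm(d)
def plane(c,p,z):
    o,d=ray(c,p); return o+d*(z-o[2])/d[2]
def tri(c1,p1,c2,p2):
    A=np.zeros((3,3));b=np.zeros(3);R=[ray(c1,p1),ray(c2,p2)]
    for o,d in R:
        P=np.eye(3)-np.outer(d,d);A+=P;b+=P@o
    x=np.linalg.solve(A,b); return x,max(np.linalg.norm((np.eye(3)-np.outer(d,d))@(x-o)) for o,d in R)
def blob(m,near,r=25):
    k=np.zeros_like(m);cv2.circle(k,tuple(int(v) for v in near),r,255,-1)
    n,l,s,ce=cv2.connectedComponentsWithStats(cv2.bitwise_and(m,k),connectivity=8)
    i=1+np.argmax(s[1:,4]); return ce[i],s[i,4],(l==i).astype(np.uint8)*255
def hsv(c): return cv2.cvtColor(c["image"],cv2.COLOR_RGB2HSV)
E
python3 - <<'E'
from h import *
S,T=cam("side"),cam("top")
def corners(c,pts):
    g=cv2.cvtColor(c["image"],cv2.COLOR_RGB2GRAY)
    return cv2.cornerSubPix(g,np.float32(pts).reshape(-1,1,2),(4,4),(-1,-1),(3,50,.01)).reshape(-1,2)
pt=corners(T,[(352.4,245),(395,253.6),(407.4,190.6),(365.4,182.6)])
print(pt.tolist())
W=np.array([plane(T,p,.018) for p in pt])[:,:2]
M=np.array([(-75,63),(-75,-87),(150,-87),(150,63)])/1000
def fit(M,W):
    mc,wc=M.mean(0),W.mean(0);a=M-mc;b=W-wc
    th=np.arctan2((a[:,0]*b[:,1]-a[:,1]*b[:,0]).sum(),(a*b).sum());R=np.array([[np.cos(th),-np.sin(th)],[np.sin(th),np.cos(th)]])
    t=wc-R@mc; return t,th,(W-(M@R.T+t))
t,th,e=fit(M,W);print("stand top",t,th,(e*1000).round(1).tolist())
# side: visible corners -x+y , -x-y, +x+y (crop px/3.45+offset)
ps=corners(S,[(315+175/3.45,140+270/3.45),(315+296/3.45,140+213/3.45),(315+18/3.45,140+163/3.45)])
print(ps.tolist())
W2=np.array([plane(S,p,.018) for p in ps])[:,:2];t2,th2,e2=fit(M[[0,1,3]],W2);print("stand side",t2,th2,(e2*1000).round(1).tolist())
for i,j in((0,0),(1,1),(3,2)): print("tri corner",tri(T,pt[i],S,ps[j]))
def red(c,near):
    h=hsv(c);m=(((h[...,0]<6)|(h[...,0]>172))&(h[...,1]>150)&(h[...,2]>90)).astype(np.uint8)*255
    ce,a,b=blob(m,near);y,x=np.nonzero(b);P=np.c_[x,y].astype(float);u=np.linalg.svd(P-ce,full_matrices=False)[2][0]
    q=(P-ce)@u; return ce,a,ce+u*q.min(),ce+u*q.max()
rt,rs=red(T,(407,259)),red(S,(416,183));print(rt,rs)
x,g=tri(T,rt[0],S,rs[0]);print("red centre",x,g)
E
```

```text
[[351.8408508300781, 243.99778747558594], [395.47882080078125, 253.32789611816406], [406.7220458984375, 191.19253540039062], [365.3777770996094, 182.3959197998047]]
stand top [ 0.49420871 -0.09360746] -0.2103857201839278 [[-0.1, 1.9], [-0.3, -1.6], [0.2, 0.2], [0.2, -0.4]]
[[365.50244140625, 221.7391357421875], [400.7475891113281, 202.35324096679688], [319.5437927246094, 187.5990447998047]]
stand side [ 0.48932318 -0.08365641] -0.232218845488131 [[-7.5, 8.7], [3.7, -4.6], [3.7, -4.1]]
tri corner (array([ 0.43568589, -0.01540939,  0.00240512]), np.float64(0.00034100446437655485))
tri corner (array([ 0.40385671, -0.16516727,  0.01177437]), np.float64(0.0007645783382083884))
tri corner (array([ 0.65517743, -0.06362292,  0.01612718]), np.float64(0.0005023425533097299))
(array([407.35714286, 258.47959184]), np.int32(98), array([397.70327608, 256.3368609 ]), array([417.08040872, 260.63772629])) (array([415.49367089, 182.27848101]), np.int32(79), array([423.3322647, 178.7350105]), array([408.32961425, 185.51702405]))
red centre [ 0.37868175 -0.19482382  0.08079632] 0.0005373440969324357
```

```bash
python3 - <<'E'
from h import *
S,T=cam("side"),cam("top"); C={"side":S,"top":T}
near={"body":[(261,270),(252,225)],"spacer":[(314,265),(282,247)],"cover":[(278,242),(284,209)]}
def mask(c,k):
    h=hsv(c);H,s,v=h[...,0],h[...,1],h[...,2]
    return ((v>70).astype(np.uint8)*255)
zt={"body":.03,"spacer":.012,"cover":.012}
for k,n in near.items():
    L=[]
    for nm,p in zip(("side","top"),n):
        c=C[nm];ce,a,b=blob(mask(c,k),p,24)
        cn=max(cv2.findContours(b,cv2.RETR_EXTERNAL,cv2.CHAIN_APPROX_NONE)[0],key=cv2.contourArea).reshape(-1,2)
        W=np.float32([plane(c,q,zt[k])[:2]*1000 for q in cn]);r=cv2.minAreaRect(W)
        print(k,nm,"c",ce.round(1),"area",a,"rect",np.round(r[0],1),np.round(r[1],1),round(r[2],1))
        # window: colours inside
        bb=cv2.boundingRect(cn);
        L.append((c,ce))
    print("  tri of blobs",tri(*L[0],*L[1]))
def up(c,p):
    x,y=p;return cv2.resize(c["image"][y-22:y+23,x-22:x+23,::-1],(260,260),interpolation=cv2.INTER_CUBIC)
cv2.imwrite("pics/parts.png",np.vstack([np.hstack([up(S if i==0 else T,near[k][i]) for k in near]) for i in(0,1)]))
E
```

```text
body side c [260.4 270.2] area 585 rect [490.4 344.4] [61.5 83.1] 71.1
body top c [251.6 224.4] area 290 rect [498.6 333.2] [60.2 59.1] 71.0
  tri of blobs (array([0.50152326, 0.33545226, 0.01536111]), np.float64(0.0005404741838593846))
spacer side c [313.2 264.5] area 402 rect [421.5 232.8] [60.8 62.6] 2.9
spacer top c [281.6 247. ] area 269 rect [423.  227.3] [56.5 55.3] 1.7
  tri of blobs (array([0.42420642, 0.22942841, 0.00676623]), np.float64(0.0006998932756070688))
cover side c [277.6 242.3] area 322 rect [553.6 228.9] [54.3 69. ] 58.8
cover top c [283.7 209.4] area 254 rect [555.8 224.6] [57. 56.] 59.2
  tri of blobs (array([0.5571376 , 0.22533849, 0.00675792]), np.float64(0.00049626575474782))
```

View pics/parts.png

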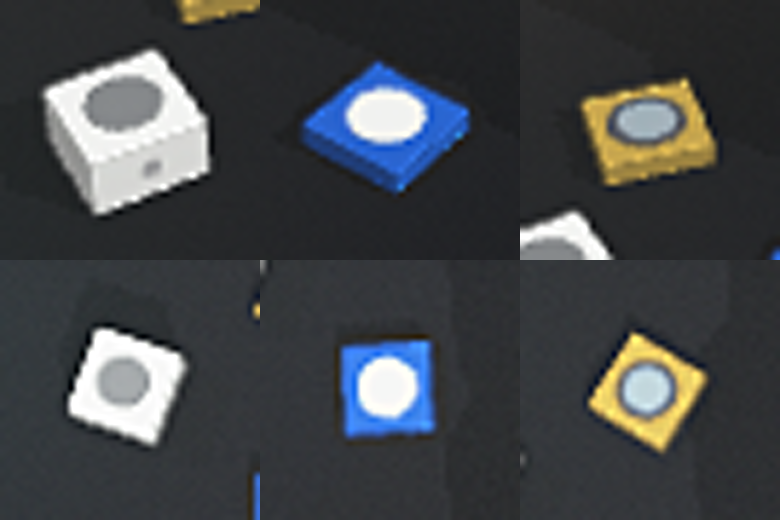

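Both views show the parts' tops and round windows clearly. I'll triangulate the windows and refine the stand with edge line fits.

```bash
python3 - <<'E'
from h import *
S,T=cam("side"),cam("top")
def win(c,k,p):
    h=hsv(c);s,v,H=h[...,1].astype(int),h[...,2].astype(int),h[...,0]
    if k=="body": m=(v<205)&(v>110)&(s<60)
    elif k=="spacer": m=(s<110)&(v>140)
    else: m=~((H>12)&(H<32)&(s>75))&(v>45)
    return blob(m.astype(np.uint8)*255,p,9 if c is T and False else 8)
def px(i,j,x,y,n): return (n[0]-22+x*45/260,n[1]-22+y*45/260)
near={"body":[(261,270),(252,225)],"spacer":[(314,265),(282,247)],"cover":[(278,242),(284,209)]}
loc={"body":[(124,103),(124,122)],"spacer":[(126,115),(127,127)],"cover":[(127,122),(127,130)]}
for k in near:
    P=[px(0,0,*loc[k][i],near[k][i]) for i in(0,1)]
    a=win(S,k,P[0]);b=win(T,k,P[1]);print(k,P,a[0],a[1],b[0],b[1],tri(S,a[0],T,b[0]), plane(T,b[0],{"body":.03,"spacer":.012,"cover":.013}[k]))
# stand edges in top view
g=cv2.cvtColor(T["image"],cv2.COLOR_RGB2GRAY).astype(float)
pts=np.array([(351.8,244.4),(395.4,253.4),(406.8,191.2),(365.3,182.4)])
def edge(a,b,f0,f1,name):
    d=(b-a)/np.linalg.norm(b-a);n=np.array([-d[1],d[0]]);Q=[]
    for f in np.linspace(f0,f1,40):
        o=a+(b-a)*f;t=np.arange(-4,4.01,.25);xy=o+np.outer(t,n)
        v=cv2.remap(g.astype(np.float32),np.float32(xy[:,:1]),np.float32(xy[:,1:]),cv2.INTER_LINEAR).ravel()
        gr=np.abs(np.gradient(cv2.GaussianBlur(v.reshape(1,-1),(5,1),0).ravel()));i=gr.argmax()
        w=gr*(np.abs(t-t[i])<1.3);Q.append(o+n*(w@t/w.sum()))
    Q=np.float32(Q);l=cv2.fitLine(Q,cv2.DIST_HUBER,0,.01,.01).ravel()
    r=(Q-l[2:])@np.array([-l[1],l[0]]);print(name,"rms px",r.std().round(2));return l
L=[edge(pts[0],pts[1],.08,.85,"-x"),edge(pts[1],pts[2],.62,.92,"-y"),edge(pts[3],pts[2],.9,.97,"+x"),edge(pts[0],pts[3],.08,.8,"+y")]
def W(l,f): return np.array([plane(T,l[2:]+l[:2]*f*s,.018)[:2] for s in(-1,1)])
yaw=[]
for l,off in zip(L,(np.pi/2,0,np.pi/2,0)):
    a=W(l,20);d=a[1]-a[0];yaw.append(((np.arctan2(d[1],d[0])-off)+np.pi/2)%np.pi-np.pi/2)
print("yaws",yaw)
th=-0.2104
for th in (np.mean([yaw[0],yaw[3]]),-.2104):
    ex=np.array([np.cos(th),np.sin(th)]);ey=np.array([-ex[1],ex[0]])
    m=[W(l,1).mean(0) for l in L]
    A=[("x",m[0]@ex+.075),("x",m[2]@ex-.15),("y",m[1]@ey+.087),("y",m[3]@ey-.063)];print(th,A)
    X=A[0][1];Y=(A[2][1]+A[3][1])/2;print("origin",ex*X+ey*Y)
E
```

```text
body [(260.46153846153845, 265.8269230769231), (251.46153846153845, 224.1153846153846)] [259.80373832 265.40186916] 107 [250.93442623 223.54098361] 61 (array([0.50174878, 0.33552091, 0.03052041]), np.float64(0.0004564513043366613)) [0.50148641 0.33529305 0.03      ]
spacer [(313.8076923076923, 262.90384615384613), (281.9807692307692, 246.98076923076923)] [313.35849057 262.60377358] 106 [281.47126437 246.55172414] 87 (array([0.4245044 , 0.2291786 , 0.01271901]), np.float64(0.00022325835307145643)) [0.42441025 0.22911712 0.012     ]
cover [(277.9807692307692, 241.1153846153846), (283.9807692307692, 209.5)] [277.37777778 240.55555556] 90 [283.50632911 209.06329114] 79 (array([0.55721656, 0.22555839, 0.01280838]), np.float64(0.00043668557114042057)) [0.55682786 0.22526303 0.013     ]
-x rms px 0.07
-y rms px 0.1
+x rms px 0.04
+y rms px 0.11
yaws [np.float64(-0.21768242521852388), np.float64(-0.21575198177460742), np.float64(-0.07448865042148833), np.float64(-0.21983306846859985)]
-0.21875774684356186 [('x', np.float64(0.5009112824172913)), ('x', np.float64(0.5041483414203548)), ('y', np.float64(0.01687244290595319)), ('y', np.float64(0.01750543352975431))]
origin [ 0.49270376 -0.09192705]
-0.2104 [('x', np.float64(0.5010463177915937)), ('x', np.float64(0.5036222512975927)), ('y', np.float64(0.011838355221608282)), ('y', np.float64(0.013073558004084135))]
origin [ 0.49259841 -0.0924628 ]
```

```bash
cat >> h.py <<'E'
from scipy.spatial.transform import Rotation as Ro
def plan(target,yaw,n):
    "constant row that takes the tool, in n rows, to TCP target pointing down at yaw"
    s=robot.observe(); R0=Ro.from_euler("xyz",s["tool_rot"]); Rt=Ro.from_euler("xyz",[np.pi,0,yaw])
    w=(R0.inv()*Rt).as_rotvec()/n
    M=sum((R0*Ro.from_rotvec(w*k)).as_matrix() for k in range(n))
    d=np.linalg.solve(M,np.array(target)-s["tool_pos"])
    print("n",n,"row",np.round(np.r_[d,w],4).tolist(),"step",np.linalg.norm(d).round(4),"at",s["tool_pos"].round(4),s["tool_rot"].round(3),"t",round(s["time"],2))
    return d,w
E
python3 -c "
from h import *
plan([.45,-.10,.40],1.239,14)"
```

```text
n 14 row [0.0374, -0.0075, 0.0003, -0.0, -0.0, -0.0696] step 0.0381 at [ 0.1374 -0.5067  0.4046] [-3.141 -0.     0.265] t 0.4
```

```bash
R='[0.0374,-0.0075,0,0,0,-0.0696]'; python3 drive.py '[[0.0374,-0.0075,0,0,0,-0.0696],[0.0374,-0.0075,0,0,0,-0.0696],[0.0374,-0.0075,0,0,0,-0.0696],[0.0374,-0.0075,0,0,0,-0.0696],[0.0374,-0.0075,0,0,0,-0.0696],[0.0374,-0.0075,0,0,0,-0.0696],[0.0374,-0.0075,0,0,0,-0.0696]]' 0.092 20
python3 drive.py '[[0.0374,-0.0075,0,0,0,-0.0696],[0.0374,-0.0075,0,0,0,-0.0696],[0.0374,-0.0075,0,0,0,-0.0696],[0.0374,-0.0075,0,0,0,-0.0696],[0.0374,-0.0075,0,0,0,-0.0696],[0.0374,-0.0075,0,0,0,-0.0696],[0.0374,-0.0075,0,0,0,-0.0696]]'
python3 -c "
from h import *
plan([.5017,.3355,.27],1.239,12)"
```

```text
time: 0.98
tool_pos: [0.3457, -0.3409, 0.4047]
tool_rot: [3.141, 0.0, 0.755]
contact_force: [0.3, -0.8, -0.3]
opening: 0.0919
grip_force: 0.0
time: 1.57
tool_pos: [0.4508, -0.0981, 0.4048]
tool_rot: [3.141, 0.0, 1.243]
contact_force: [-0.0, -0.7, 0.3]
opening: 0.0918
grip_force: 0.0
n 12 row [0.0356, -0.0077, 0.0112, 0.0001, 0.0, 0.0003] step 0.0381 at [ 0.4508 -0.0981  0.4048] [3.141 0.    1.243] t 1.57
```

```bash
python3 drive.py '[[0.0356,-0.0077,0.0112,0,0,0],[0.0356,-0.0077,0.0112,0,0,0],[0.0356,-0.0077,0.0112,0,0,0],[0.0356,-0.0077,0.0112,0,0,0],[0.0356,-0.0077,0.0112,0,0,0],[0.0356,-0.0077,0.0112,0,0,0]]'
python3 drive.py '[[0.0356,-0.0077,0.0112,0,0,0],[0.0356,-0.0077,0.0112,0,0,0],[0.0356,-0.0077,0.0112,0,0,0],[0.0356,-0.0077,0.0112,0,0,0],[0.0356,-0.0077,0.0112,0,0,0],[0.0356,-0.0077,0.0112,0,0,0],[0,0,0,0,0,0]]'
python3 -c "
from h import *
plan([.5017,.3355,.185],1.239,3)"
```

```text
time: 2.07
tool_pos: [0.4761, 0.119, 0.3371]
tool_rot: [3.141, -0.0, 1.239]
contact_force: [-0.2, -0.2, -0.3]
opening: 0.0917
grip_force: 0.0
time: 2.65
tool_pos: [0.5013, 0.3393, 0.2676]
tool_rot: [-3.14, -0.0, 1.243]
contact_force: [-1.5, -1.6, -0.2]
opening: 0.0919
grip_force: 0.0
n 3 row [-0.0011, 0.0006, 0.0275, -0.0007, -0.0001, 0.0014] step 0.0276 at [0.5013 0.3393 0.2676] [-3.14  -0.     1.243] t 2.65
```

```bash
python3 drive.py '[[-0.001,0.0006,0.0275,0,0,0],[-0.001,0.0006,0.0275,0,0,0],[-0.001,0.0006,0.0275,0,0,0],[0,0,0,0,0,0]]'
python3 drive.py '[[0,0,0,0,0,0],[0,0,0,0,0,0]]'
python3 -c "
from h import *
plan([.5017,.3355,.183],1.239,1)"
```

```text
time: 2.98
tool_pos: [0.501, 0.3295, 0.1827]
tool_rot: [-3.135, 0.007, 1.239]
contact_force: [-0.9, -0.2, -0.9]
opening: 0.0916
grip_force: 0.0
time: 3.15
tool_pos: [0.5034, 0.3308, 0.1892]
tool_rot: [3.14, -0.001, 1.239]
contact_force: [-0.2, -0.1, 0.7]
opening: 0.0918
grip_force: 0.0
n 1 row [0.0038, -0.0032, 0.0062, 0.0014, -0.0013, -0.0001] step 0.008 at [0.5034 0.3308 0.1892] [ 3.140e+00 -1.000e-03  1.239e+00] t 3.15
```

```bash
python3 drive.py '[[0.0038,-0.0032,0.0062,0,0,0],[0,0,0,0,0,0],[0,0,0,0,0,0],[0,0,0,0,0,0]]'
python3 -c "
from h import *
plan([.5017,.3355,.183],1.239,1)"
```

```text
time: 3.48
tool_pos: [0.5011, 0.3355, 0.1823]
tool_rot: [3.141, -0.001, 1.24]
contact_force: [1.1, -0.4, -0.5]
opening: 0.0917
grip_force: 0.0
n 1 row [0.0002, 0.0006, -0.0007, 0.0009, -0.0007, 0.0006] step 0.0009 at [0.5011 0.3355 0.1823] [ 3.141e+00 -1.000e-03  1.240e+00] t 3.48
```

```bash
python3 drive.py '[[0,0,0,0,0,0],[0,0,0,0,0,0],[0,0,0,0,0,0],[0,0,0,0,0,0],[0,0,0,0,0,0],[0,0,0,0,0,0]]' 0.04 20
python3 drive.py '[[0,0,-0.03,0,0,0],[0,0,-0.03,0,0,0],[0,0,-0.03,0,0,0],[0,0,-0.03,0,0,0],[0,0,0,0,0,0],[0,0,0,0,0,0],[0,0,0,0,0,0]]'
python3 -c "
from h import *
plan([.4952,-.0926,.30],1.353,12)"
```

```text
time: 3.98
tool_pos: [0.501, 0.3353, 0.1816]
tool_rot: [3.142, 0.0, 1.239]
contact_force: [0.8, 0.3, -0.4]
opening: 0.0566
grip_force: 0.0
time: 4.57
tool_pos: [0.5007, 0.3351, 0.3008]
tool_rot: [-3.141, 0.001, 1.239]
contact_force: [-0.7, -0.5, -1.9]
opening: 0.0516
grip_force: 19.9
n 12 row [-0.0344, 0.0094, 0.0001, -0.0001, 0.0001, -0.0095] step 0.0357 at [0.5007 0.3351 0.3008] [-3.141e+00  1.000e-03  1.239e+00] t 4.57
```

```bash
python3 drive.py '[[-0.0344,0.0094,0,0,0,-0.0095],[-0.0344,0.0094,0,0,0,-0.0095],[-0.0344,0.0094,0,0,0,-0.0095],[-0.0344,0.0094,0,0,0,-0.0095],[-0.0344,0.0094,0,0,0,-0.0095],[-0.0344,0.0094,0,0,0,-0.0095]]'
python3 drive.py '[[-0.0344,0.0094,0,0,0,-0.0095],[-0.0344,0.0094,0,0,0,-0.0095],[-0.0344,0.0094,0,0,0,-0.0095],[-0.0344,0.0094,0,0,0,-0.0095],[-0.0344,0.0094,0,0,0,-0.0095],[-0.0344,0.0094,0,0,0,-0.0095],[0,0,0,0,0,0],[0,0,0,0,0,0]]'
python3 drive.py '[[0,0,0,0,0,0],[0,0,0,0,0,0]]'
python3 - <<'E'
from h import *
plan([.4952,-.0926,.26],1.353,2)
S=cam("side");T=cam("top")
a=cv2.resize(S["image"][95:225,310:440,::-1],(390,390),interpolation=cv2.INTER_CUBIC)
b=cv2.resize(T["image"][150:280,330:460,::-1],(390,390),interpolation=cv2.INTER_CUBIC)
cv2.imwrite("pics/held.png",np.hstack([a,b]))
E
```

```text
time: 5.07
tool_pos: [0.4913, 0.12, 0.2999]
tool_rot: [-3.138, 0.001, 1.297]
contact_force: [1.5, 0.1, -0.1]
opening: 0.0518
grip_force: 19.9
time: 5.73
tool_pos: [0.4951, -0.0939, 0.3]
tool_rot: [-3.138, -0.0, 1.349]
contact_force: [-0.2, 0.6, -0.6]
opening: 0.0516
grip_force: 19.9
time: 5.9
tool_pos: [0.4953, -0.0912, 0.3008]
tool_rot: [-3.139, -0.0, 1.354]
contact_force: [-0.6, 0.6, -0.7]
opening: 0.0514
grip_force: 19.9
n 2 row [-0.0007, 0.0001, 0.0204, -0.0011, -0.0002, 0.0006] step 0.0204 at [ 0.4953 -0.0912  0.3008] [-3.139 -0.     1.354] t 5.9
```

View pics/held.png

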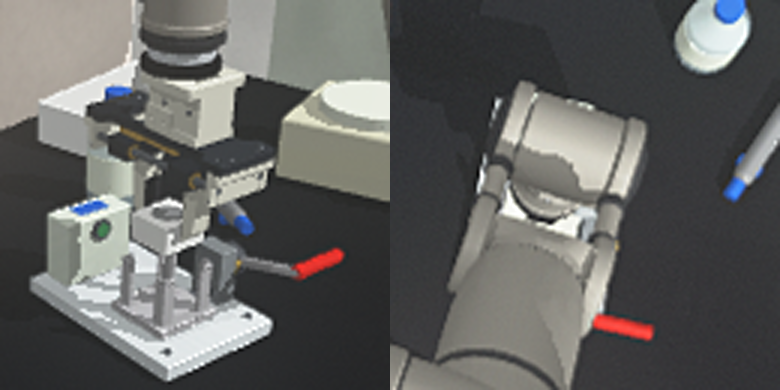

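The side view shows the body gripped level over the nest. Its lowest corner is near crop (172,256), which is full px ≈ (367,180). The top view is hidden by the arm. I'll check the held height and position numerically.

```bash
cat >> h.py <<'E'
def proj(c,P):
    T=c["pose"];q=T[:3,:3].T@(np.array(P)-T[:3,3]);return np.array([c["cx"]+c["fx"]*q[0]/q[2],c["cy"]+c["fy"]*q[1]/q[2]])
N=np.array([.4952,-.0926]);YAW=-.218
def st(x,y,o=N):
    c,s=np.cos(YAW),np.sin(YAW);return o+np.array([c*x-s*y,s*x+c*y])
E
python3 - <<'E'
from h import *
S=cam("side");s=robot.observe();o=s["tool_pos"][:2]
for zb in(.109,.119):
    print(zb,"corners(--... ) bottom",[proj(S,[*st(x,y,o),zb]).round(1).tolist() for x,y in((.026,.026),(-.026,.026),(-.026,-.026))],"top",[proj(S,[*st(x,y,o),zb+.03]).round(1).tolist() for x,y in((.026,.026),(-.026,.026),(-.026,-.026),(.026,-.026))])
    print(" window",proj(S,[*o,zb+.03]).round(1))
im=S["image"][155:186,345:395];cv2.imwrite("pics/z.png",cv2.resize(im[...,::-1],(800,496),interpolation=cv2.INTER_CUBIC))
E
```

```text
0.109 corners(--... ) bottom [[353.4, 173.8], [365.1, 180.3], [377.8, 175.4]] top [[353.9, 164.9], [365.8, 171.2], [378.6, 166.4], [366.6, 160.4]]
 window [366.2 165.6]
0.119 corners(--... ) bottom [[353.6, 170.8], [365.3, 177.3], [378.1, 172.4]] top [[354.1, 161.8], [366.0, 168.1], [378.9, 163.4], [366.9, 157.4]]
 window [366.4 162.6]
```

View pics/z.png

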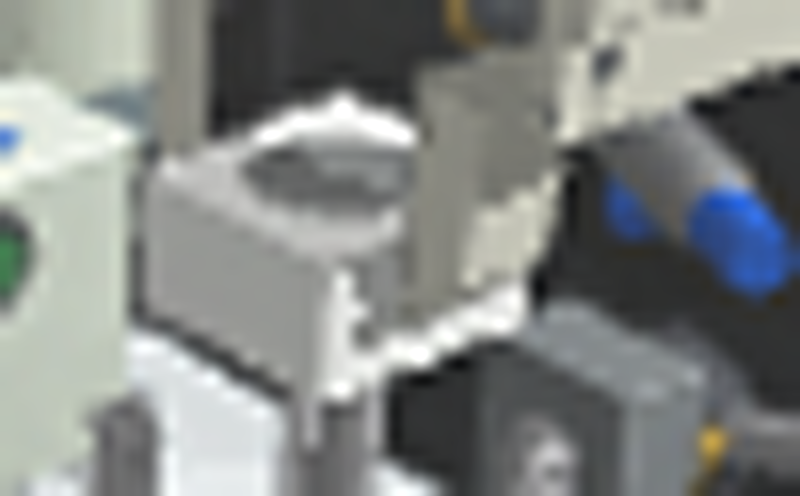

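The measured body corners, (364.8,179.5) front bottom and (353.6,174.2) left bottom, match a body bottom at z≈0.110. That means it was gripped about 9 mm low in the fingers, but centred. I'll check the nest posts against the pose in the side view.

```bash
python3 - <<'E'
from h import *
S=cam("side")
for n,x,y,z in(("plate -x+y",-.039,.039,.032),("plate +x+y",.039,.039,.032),("plate -x-y",-.039,-.039,.032),("base -x+y",-.075,.063,.018),("base -x-y",-.075,-.087,.018),("reader -x+y top",.105,.045,.095),("reader -x-y top",.105,-.045,.095),("bearing -x+y top",-.02,-.06,.08),("bearing -x-y top",-.02,-.084,.08)): print(n,proj(S,[*st(x,y),z]).round(1))
cv2.imwrite("pics/z2.png",cv2.resize(S["image"][155:225,315:405,::-1],(800,622),interpolation=cv2.INTER_CUBIC)[:600])
E
```

```text
plate -x+y [363.6 205.5]
plate +x+y [346.8 194.9]
plate -x-y [382.1 197.5]
base -x+y [365.6 217.4]
base -x-y [400.8 201.3]
reader -x+y top [332.7 170. ]
reader -x-y top [353.9 162.6]
bearing -x+y top [383.9 179.7]
bearing -x-y top [389.3 177.5]
```

View pics/z2.png

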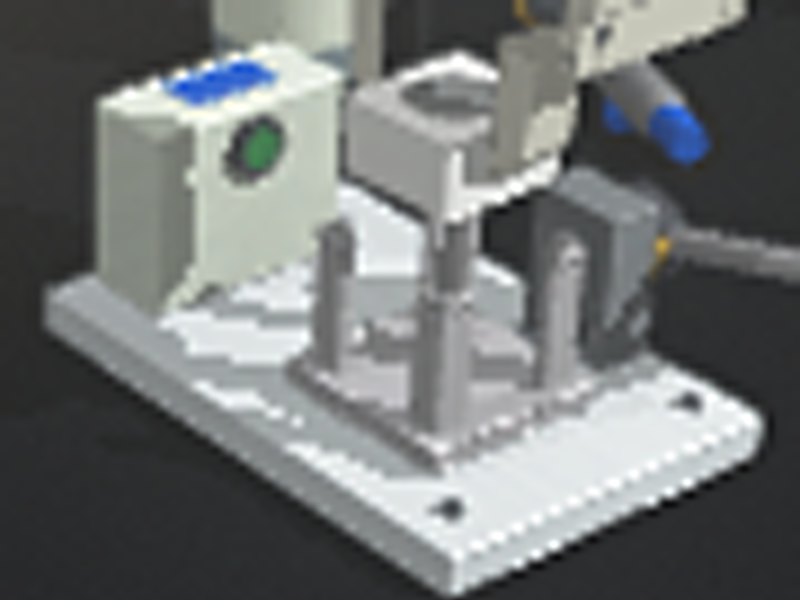

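The side view shows the nest plate's front corner at ≈(364,205.7) and left corner at (347.1,195.0). My stand pose predicts (363.6,205.5) and (346.8,194.9), so they agree within 1 mm. Lowering.

```bash
python3 drive.py '[[-0.0014,0,0.01,0,0,0],[0,0,0.01,0,0,0],[0,0,0.01,0,0,0],[0,0,0,0,0,0],[0,0,0,0,0,0],[0,0,0,0,0,0]]'
python3 drive.py '[[0,0,0.008,0,0,0],[0,0,0.008,0,0,0],[0,0,0.008,0,0,0],[0,0,0.008,0,0,0],[0,0,0,0,0,0],[0,0,0,0,0,0],[0,0,0,0,0,0]]'
```

```text
time: 6.6
tool_pos: [0.4954, -0.0938, 0.2714]
tool_rot: [-3.141, 0.0, 1.353]
contact_force: [0.3, -1.3, -1.1]
opening: 0.0518
grip_force: 19.9
time: 7.18
tool_pos: [0.4954, -0.0937, 0.2396]
tool_rot: [-3.141, 0.0, 1.353]
contact_force: [0.6, -0.4, -1.4]
opening: 0.0517
grip_force: 19.9
```

```bash
python3 drive.py '[[0.001,0,0.006,0,0,0],[0,0,0.006,0,0,0],[0,0,0,0,0,0],[0,0,0,0,0,0],[0,0,0,0,0,0]]'
python3 drive.py '[[0,0,0.002,0,0,0],[0,0,0.002,0,0,0],[0,0,0,0,0,0],[0,0,0,0,0,0]]'
```

```text
time: 7.6
tool_pos: [0.4954, -0.093, 0.2274]
tool_rot: [-3.141, 0.001, 1.353]
contact_force: [-1.0, -4.8, -2.5]
opening: 0.052
grip_force: 19.9
time: 7.93
tool_pos: [0.4956, -0.093, 0.2238]
tool_rot: [3.141, 0.001, 1.353]
contact_force: [-1.0, -5.4, 0.1]
opening: 0.052
grip_force: 19.9
```

```bash
python3 drive.py '[[-0.001,0,0.001,0,0,0],[0,0,0.001,0,0,0],[0,0,0.001,0,0,0],[0,0,0,0,0,0],[0,0,0,0,0,0]]'
python3 drive.py '[[0,0,0.001,0,0,0],[0,0,0.001,0,0,0],[0,0,0,0,0,0],[0,0,0,0,0,0]]'
```

```text
time: 8.35
tool_pos: [0.4951, -0.0933, 0.2219]
tool_rot: [3.141, -0.001, 1.353]
contact_force: [-5.4, 0.1, 14.3]
opening: 0.052
grip_force: 20.0
time: 8.68
tool_pos: [0.4951, -0.0932, 0.2209]
tool_rot: [3.141, -0.0, 1.353]
contact_force: [-8.0, 1.0, 24.6]
opening: 0.0518
grip_force: 20.0
```

```bash
python3 drive.py '[[0,0,-0.001,0,0,0],[0,0,0,0,0,0],[0,0,0,0,0,0],[0,0,0,0,0,0],[0,0,0,0,0,0]]' 0.066
python3 drive.py '[[0,0,-0.015,0,0,0],[0,0,-0.03,0,0,0],[0,0,-0.03,0,0,0],[0,0,-0.03,0,0,0],[0,0,0,0,0,0],[0,0,0,0,0,0]]'
python3 - <<'E'
from h import *
plan([.4245,.2292,.24],1.606,10)
S=cam("side");print([ (n,proj(S,[*st(*p[:2]),p[2]]).round(1)) for n,p in {"win":(0,0,.062),"top-x+y":(-.026,.026,.062)}.items()])
cv2.imwrite("pics/z3.png",cv2.resize(S["image"][155:225,335:405,::-1],(560,560),interpolation=cv2.INTER_CUBIC))
E
```

```text
time: 9.1
tool_pos: [0.4953, -0.0936, 0.2193]
tool_rot: [-3.141, -0.0, 1.353]
contact_force: [-0.8, -0.2, 0.0]
opening: 0.0661
grip_force: 0.0
time: 9.6
tool_pos: [0.4956, -0.0938, 0.3259]
tool_rot: [3.138, 0.0, 1.353]
contact_force: [0.4, 0.3, -0.4]
opening: 0.0657
grip_force: 0.0
n 10 row [0.0315, -0.0105, 0.0086, 0.0004, 0.0001, -0.0253] step 0.0343 at [ 0.4956 -0.0938  0.3259] [3.138 0.    1.353] t 9.6
[('win', array([365. , 187.9])), ('top-x+y', array([364.5, 193.9]))]
```

View pics/z3.png

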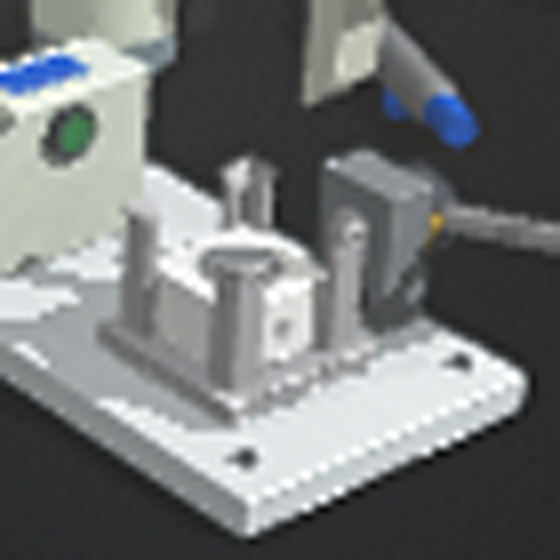

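The body sits flat in the nest, with its window at ≈(365.4,187.7) against (365.0,187.9) predicted. Next, the spacer.

```bash
python3 drive.py '[[0.0315,-0.0105,0,0,0,-0.0253],[0.0315,-0.0105,0.005,0,0,-0.0253],[0.0315,-0.0105,0.01,0,0,-0.0253],[0.0315,-0.0105,0.01,0,0,-0.0253],[0.0315,-0.0105,0.01,0,0,-0.0253]]' 0.076
python3 drive.py '[[0.0315,-0.0105,0.01,0,0,-0.0253],[0.0315,-0.0105,0.01,0,0,-0.0253],[0.0315,-0.0105,0.01,0,0,-0.0253],[0.0315,-0.0105,0.01,0,0,-0.0253],[0.0315,-0.0105,0.01,0,0,-0.0253],[0,0,0,0,0,0],[0,0,0,0,0,0],[0,0,0,0,0,0]]'
python3 -c "
from h import *
plan([.4245,.2292,.195],1.606,2)"
```

```text
time: 10.07
tool_pos: [0.4688, 0.0715, 0.2876]
tool_rot: [-3.139, 0.0, 1.48]
contact_force: [0.4, 0.6, -0.4]
opening: 0.0764
grip_force: 0.0
time: 10.73
tool_pos: [0.4234, 0.2294, 0.2386]
tool_rot: [-3.14, 0.001, 1.607]
contact_force: [0.0, 0.0, 0.6]
opening: 0.0762
grip_force: 0.0
n 2 row [-0.0001, 0.0006, 0.0218, -0.001, 0.0005, 0.0003] step 0.0218 at [0.4234 0.2294 0.2386] [-3.140e+00  1.000e-03  1.607e+00] t 10.73
```

```bash
python3 drive.py '[[0,0.0006,0.0218,0,0,0],[0,0.0006,0.0218,0,0,0],[0,0,0.0145,0,0,0],[0,0,0,0,0,0],[0,0,0,0,0,0],[0,0,0,0,0,0]]'
python3 -c "
from h import *
plan([.4245,.2292,.1805],1.606,1)"
```

```text
time: 11.23
tool_pos: [0.4254, 0.229, 0.1821]
tool_rot: [3.141, -0.0, 1.605]
contact_force: [-0.6, 0.0, 0.5]
opening: 0.0758
grip_force: 0.0
n 1 row [0.0003, -0.0009, 0.0016, 0.0005, -0.0, -0.0014] step 0.0019 at [0.4254 0.229  0.1821] [ 3.141 -0.     1.605] t 11.23
```

```bash
python3 drive.py '[[0,0,0.001,0,0,0],[0,0,0,0,0,0],[0,0,0,0,0,0],[0,0,0,0,0,0],[0,0,0,0,0,0],[0,0,0,0,0,0],[0,0,0,0,0,0]]' 0.04
python3 drive.py '[[0,0,-0.03,0,0,0],[0,0,-0.03,0,0,0],[0,0,-0.03,0,0,0],[0,0,-0.03,0,0,0],[0,0,0,0,0,0],[0,0,0,0,0,0],[0,0,0,0,0,0]]'
python3 -c "
from h import *
plan([.4952,-.0932,.32],1.353,9)"
```

```text
time: 11.82
tool_pos: [0.4249, 0.2297, 0.1808]
tool_rot: [3.141, -0.0, 1.606]
contact_force: [-0.5, -0.0, 5.0]
opening: 0.0519
grip_force: 20.0
time: 12.4
tool_pos: [0.4245, 0.2295, 0.2997]
tool_rot: [-3.14, 0.0, 1.606]
contact_force: [0.1, 0.4, -0.5]
opening: 0.0514
grip_force: 20.0
n 9 row [-0.0352, 0.0106, -0.0022, -0.0001, 0.0001, 0.0281] step 0.0369 at [0.4245 0.2295 0.2997] [-3.14   0.     1.606] t 12.4
```

```bash
python3 drive.py '[[-0.0352,0.0106,-0.0022,0,0,0.0281],[-0.0352,0.0106,-0.0022,0,0,0.0281],[-0.0352,0.0106,-0.0022,0,0,0.0281],[-0.0352,0.0106,-0.0022,0,0,0.0281],[-0.0352,0.0106,-0.0022,0,0,0.0281]]'
python3 drive.py '[[-0.0352,0.0106,-0.0022,0,0,0.0281],[-0.0352,0.0106,-0.0022,0,0,0.0281],[-0.0352,0.0106,-0.0022,0,0,0.0281],[-0.0352,0.0106,-0.0022,0,0,0.0281],[0,0,0,0,0,0],[0,0,0,0,0,0],[0,0,0,0,0,0],[0,0,0,0,0,0]]'
python3 - <<'E'
from h import *
plan([.4952,-.0932,.28],1.353,3)
S=cam("side");h=hsv(S);m=((h[...,0]>100)&(h[...,0]<125)&(h[...,1]>140)&(h[...,2]>50)).astype(np.uint8)*255
s=robot.observe();o=s["tool_pos"];zb=o[2]-.1808
ce,a,b=blob(m,proj(S,[*o[:2],zb+.006]),18)
h2=cv2.convexHull(np.argwhere(b)[:,::-1].astype(np.int32));print("hull",cv2.approxPolyDP(h2,1.5,True).reshape(-1,2).tolist(),a)
for z in(zb,zb+.012):print([proj(S,[*st(x,y,o[:2]),z]).round(1).tolist() for x,y in((.026,.026),(-.026,.026),(-.026,-.026),(.026,-.026))])
E
```

```text
time: 12.82
tool_pos: [0.474, 0.0512, 0.3098]
tool_rot: [-3.138, 0.0, 1.465]
contact_force: [1.0, 1.4, -1.1]
opening: 0.0518
grip_force: 20.0
time: 13.48
tool_pos: [0.4951, -0.0915, 0.3193]
tool_rot: [-3.139, -0.0, 1.355]
contact_force: [-0.5, 0.2, 0.1]
opening: 0.0513
grip_force: 20.0
n 3 row [-0.0005, 0.0002, 0.0131, -0.0008, -0.0002, 0.0006] step 0.0131 at [ 0.4951 -0.0915  0.3193] [-3.139 -0.     1.355] t 13.48
hull [[369, 169], [367, 171], [356, 165], [355, 162], [369, 158]] 93
[[354.1, 164.9], [365.9, 171.3], [378.8, 166.5], [366.8, 160.4]]
[[354.2, 161.3], [366.2, 167.6], [379.1, 162.8], [367.1, 156.9]]
```

```bash
python3 drive.py '[[-0.0016,0.0004,0.013,0,0,0],[0,0,0.013,0,0,0],[0,0,0.013,0,0,0],[0,0,0,0,0,0],[0,0,0,0,0,0],[0,0,0,0,0,0]]'
python3 drive.py '[[0,0,0.008,0,0,0],[0,0,0.008,0,0,0],[0,0,0.008,0,0,0],[0,0,0.008,0,0,0],[0,0,0,0,0,0],[0,0,0,0,0,0],[0,0,0,0,0,0]]'
```

```text
time: 14.03
tool_pos: [0.4957, -0.0937, 0.2819]
tool_rot: [3.141, 0.0, 1.355]
contact_force: [-0.3, 0.1, -0.0]
opening: 0.0517
grip_force: 20.0
time: 14.62
tool_pos: [0.4953, -0.094, 0.2488]
tool_rot: [-3.14, -0.001, 1.353]
contact_force: [0.9, 3.9, -2.7]
opening: 0.0518
grip_force: 20.0
```

```bash
python3 drive.py '[[0.0008,0,0.002,0,0,0],[0,0,0.002,0,0,0],[0,0,0,0,0,0],[0,0,0,0,0,0],[0,0,0,0,0,0]]'
python3 drive.py '[[0,0,0.001,0,0,0],[0,0,0.001,0,0,0],[0,0,0.001,0,0,0],[0,0,0,0,0,0],[0,0,0,0,0,0]]'
```

```text
time: 15.03
tool_pos: [0.4956, -0.0938, 0.2461]
tool_rot: [3.141, 0.001, 1.353]
contact_force: [-1.3, 1.6, 6.1]
opening: 0.0517
grip_force: 20.0
time: 15.45
tool_pos: [0.4959, -0.0939, 0.2437]
tool_rot: [3.139, 0.001, 1.353]
contact_force: [-1.4, 0.8, 10.5]
opening: 0.0521
grip_force: 20.0
```

```bash
python3 drive.py '[[0,0,0.001,0,0,0],[0,0,0,0,0,0],[0,0,0,0,0,0]]'
python3 drive.py '[[0,0,-0.001,0,0,0],[0,0,0,0,0,0],[0,0,0,0,0,0],[0,0,0,0,0,0],[0,0,0,0,0,0]]' 0.066
python3 drive.py '[[0,0,-0.015,0,0,0],[0,0,-0.03,0,0,0],[0,0,-0.03,0,0,0],[0,0,-0.02,0,0,0],[0,0,0,0,0,0],[0,0,0,0,0,0]]'
python3 - <<'E'
from h import *
plan([.557,.2254,.24],1.03,10)
S=cam("side");print([ (n,proj(S,[*st(*p[:2]),p[2]]).round(1)) for n,p in {"win":(0,0,.074),"top-x+y":(-.026,.026,.074)}.items()])
cv2.imwrite("pics/z4.png",cv2.resize(S["image"][155:225,335:405,::-1],(560,560),interpolation=cv2.INTER_CUBIC))
h=hsv(S);P=proj(S,[*N,.074]);print(blob(((h[...,1]<80)&(h[...,2]>190)).astype(np.uint8)*255,P,7)[:2])
E
```

```text
time: 15.7
tool_pos: [0.496, -0.094, 0.2427]
tool_rot: [3.139, 0.001, 1.353]
contact_force: [-1.5, 1.4, 9.9]
opening: 0.0516
grip_force: 20.0
time: 16.12
tool_pos: [0.4956, -0.0936, 0.2421]
tool_rot: [-3.141, 0.0, 1.353]
contact_force: [0.1, 0.0, -1.1]
opening: 0.0659
grip_force: 0.0
time: 16.62
tool_pos: [0.4957, -0.0936, 0.338]
tool_rot: [3.139, 0.0, 1.353]
contact_force: [0.4, 0.6, -0.8]
opening: 0.0662
grip_force: 0.0
n 10 row [0.0321, -0.0056, 0.0098, 0.0002, 0.0, 0.0323] step 0.0341 at [ 0.4957 -0.0936  0.338 ] [3.139 0.    1.353] t 16.62
[('win', array([365.2, 184.5])), ('top-x+y', array([364.8, 190.4]))]
(array([365., 184.]), np.int32(49))
```

View pics/z4.png

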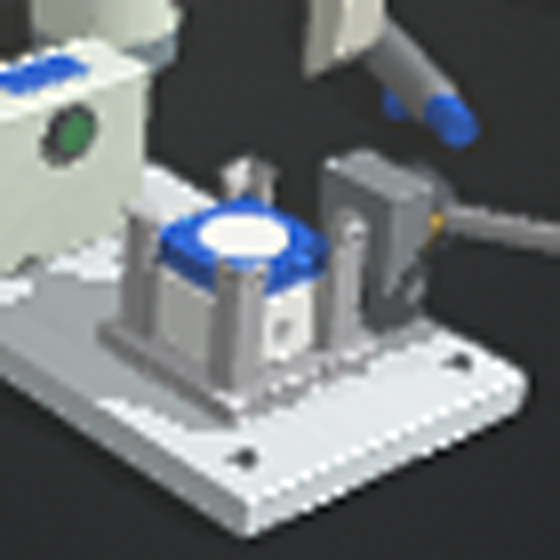

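The spacer lies flat on the body, with its window at (365.0,184.0) against (365.2,184.5) predicted. Now the cover.

```bash
python3 drive.py '[[0.0321,-0.0056,0,0,0,0.0323],[0.0321,-0.0056,0.006,0,0,0.0323],[0.0321,-0.0056,0.0115,0,0,0.0323],[0.0321,-0.0056,0.0115,0,0,0.0323],[0.0321,-0.0056,0.0115,0,0,0.0323]]' 0.076
python3 drive.py '[[0.0321,-0.0056,0.0115,0,0,0.0323],[0.0321,-0.0056,0.0115,0,0,0.0323],[0.0321,-0.0056,0.0115,0,0,0.0323],[0.0321,-0.0056,0.0115,0,0,0.0323],[0.0321,-0.0056,0.0115,0,0,0.0323],[0,0,0,0,0,0],[0,0,0,0,0,0],[0,0,0,0,0,0]]'
python3 -c "
from h import *
plan([.557,.2254,.1815],1.03,3)"
```

```text
time: 17.08
tool_pos: [0.5127, 0.0696, 0.2946]
tool_rot: [-3.139, 0.001, 1.19]
contact_force: [1.2, -0.0, 0.1]
opening: 0.0759
grip_force: 0.0
time: 17.75
tool_pos: [0.5564, 0.2247, 0.2377]
tool_rot: [-3.14, 0.003, 1.031]
contact_force: [0.0, -0.5, -0.1]
opening: 0.076
grip_force: 0.0
n 3 row [0.0003, 0.0001, 0.0187, -0.0007, 0.0009, 0.0004] step 0.0188 at [0.5564 0.2247 0.2377] [-3.140e+00  3.000e-03  1.031e+00] t 17.75
```

```bash
python3 drive.py '[[0.0003,0.0001,0.0187,0,0,0],[0.0003,0.0001,0.0187,0,0,0],[0,0,0.0187,0,0,0],[0,0,0,0,0,0],[0,0,0,0,0,0],[0,0,0,0,0,0]]'
python3 -c "
from h import *
plan([.557,.2254,.181],1.03,1)"
```

```text
time: 18.25
tool_pos: [0.5579, 0.2247, 0.1843]
tool_rot: [3.141, -0.001, 1.029]
contact_force: [0.5, 0.3, 0.4]
opening: 0.0754
grip_force: 0.0
n 1 row [0.0001, -0.0011, 0.0033, 0.001, -0.0008, -0.0007] step 0.0035 at [0.5579 0.2247 0.1843] [ 3.141e+00 -1.000e-03  1.029e+00] t 18.25
```

```bash
python3 drive.py '[[0,-0.0008,0.0025,0,0,0],[0,0,0,0,0,0],[0,0,0,0,0,0],[0,0,0,0,0,0],[0,0,0,0,0,0],[0,0,0,0,0,0],[0,0,0,0,0,0]]' 0.04
python3 drive.py '[[0,0,-0.03,0,0,0],[0,0,-0.03,0,0,0],[0,0,-0.03,0,0,0],[0,0,-0.04,0,0,0],[0,0,0,0,0,0],[0,0,0,0,0,0],[0,0,0,0,0,0]]'
python3 -c "
from h import *
plan([.4954,-.0934,.32],1.353,9)"
```

```text
time: 18.83
tool_pos: [0.5569, 0.2259, 0.1812]
tool_rot: [3.141, -0.0, 1.03]
contact_force: [-0.2, -0.2, 4.8]
opening: 0.052
grip_force: 20.0
time: 19.42
tool_pos: [0.5564, 0.2258, 0.3099]
tool_rot: [-3.141, 0.001, 1.03]
contact_force: [1.0, -0.2, -1.8]
opening: 0.052
grip_force: 20.0
n 9 row [-0.0355, 0.0075, -0.0011, -0.0001, 0.0001, -0.0359] step 0.0363 at [0.5564 0.2258 0.3099] [-3.141e+00  1.000e-03  1.030e+00] t 19.42
```

```bash
python3 drive.py '[[-0.0355,0.0075,-0.0011,0,0,-0.0359],[-0.0355,0.0075,-0.0011,0,0,-0.0359],[-0.0355,0.0075,-0.0011,0,0,-0.0359],[-0.0355,0.0075,-0.0011,0,0,-0.0359],[-0.0355,0.0075,-0.0011,0,0,-0.0359]]'
python3 drive.py '[[-0.0355,0.0075,-0.0011,0,0,-0.0359],[-0.0355,0.0075,-0.0011,0,0,-0.0359],[-0.0355,0.0075,-0.0011,0,0,-0.0359],[-0.0355,0.0075,-0.0011,0,0,-0.0359],[0,0,0,0,0,0],[0,0,0,0,0,0],[0,0,0,0,0,0],[0,0,0,0,0,0]]'
python3 -c "
from h import *
plan([.4954,-.0932,.28],1.353,3)"
```

```text
time: 19.83
tool_pos: [0.5087, 0.0496, 0.3142]
tool_rot: [-3.137, 0.001, 1.212]
contact_force: [0.4, 0.1, -0.7]
opening: 0.0514
grip_force: 20.0
time: 20.5
tool_pos: [0.4956, -0.0924, 0.3196]
tool_rot: [-3.139, -0.0, 1.354]
contact_force: [-0.1, 0.7, -1.7]
opening: 0.0517
grip_force: 20.0
n 3 row [-0.0003, 0.0, 0.0132, -0.0007, -0.0002, 0.0004] step 0.0132 at [ 0.4956 -0.0924  0.3196] [-3.139 -0.     1.354] t 20.5
```

```bash
python3 drive.py '[[-0.0003,0,0.013,0,0,0],[0,0,0.013,0,0,0],[0,0,0.013,0,0,0],[0,0,0,0,0,0],[0,0,0,0,0,0],[0,0,0,0,0,0]]'
python3 drive.py '[[0,0,0.006,0,0,0],[0,0,0.006,0,0,0],[0,0,0.006,0,0,0],[0,0,0.003,0,0,0],[0,0,0,0,0,0],[0,0,0,0,0,0],[0,0,0,0,0,0]]'
```

```text
time: 21.0
tool_pos: [0.496, -0.0931, 0.2821]
tool_rot: [3.141, 0.0, 1.355]
contact_force: [0.7, -0.3, -1.9]
opening: 0.0518
grip_force: 20.0
time: 21.58
tool_pos: [0.4958, -0.0939, 0.2607]
tool_rot: [3.141, 0.0, 1.353]
contact_force: [-0.4, 0.2, -1.0]
opening: 0.0516
grip_force: 20.0
```

```bash
python3 drive.py '[[0,0,0.002,0,0,0],[0,0,0.002,0,0,0],[0,0,0.0015,0,0,0],[0,0,0.001,0,0,0],[0,0,0.001,0,0,0],[0,0,0,0,0,0],[0,0,0,0,0,0],[0,0,0,0,0,0]]'
```

```text
time: 22.25
tool_pos: [0.4958, -0.0935, 0.2546]
tool_rot: [3.14, -0.0, 1.353]
contact_force: [-3.4, 3.7, 13.7]
opening: 0.0515
grip_force: 20.0
```

```bash
python3 drive.py '[[0,0,-0.001,0,0,0],[0,0,0,0,0,0],[0,0,0,0,0,0],[0,0,0,0,0,0],[0,0,0,0,0,0]]' 0.066
python3 drive.py '[[0,0,-0.015,0,0,0],[0,0,-0.03,0,0,0],[0,0,-0.03,0,0,0],[0,0,0,0,0,0],[0,0,0,0,0,0],[0,0,0,0,0,0]]'
python3 - <<'E'
from h import *
plan([.3777,-.199,.30],1.353,5)
S=cam("side");P=proj(S,[*N,.087]);h=hsv(S);print(P,proj(S,[*st(-.026,-.026),.086]),proj(S,[*st(.026,.026),.086]))
H,s,v=h[...,0],h[...,1],h[...,2]
k=((H>12)&(H<32)&(s>75)&(v>60)).astype(np.uint8)*255
print("brass",blob(k,P,16)[:2], blob(((k==0)*255).astype(np.uint8),P,4)[:2])
cv2.imwrite("pics/z5.png",cv2.resize(S["image"][150:220,335:405,::-1],(560,560),interpolation=cv2.INTER_CUBIC))
E
```

```text
time: 22.67
tool_pos: [0.4957, -0.0939, 0.2538]
tool_rot: [-3.141, 0.0, 1.353]
contact_force: [-0.4, 0.3, 0.5]
opening: 0.0654
grip_force: 0.0
time: 23.17
tool_pos: [0.4954, -0.0937, 0.3285]
tool_rot: [-3.141, 0.0, 1.353]
contact_force: [-0.2, 0.0, 0.4]
opening: 0.0659
grip_force: 0.0
n 5 row [-0.0256, -0.0184, 0.0057, -0.0002, 0.0, 0.0001] step 0.0321 at [ 0.4954 -0.0937  0.3285] [-3.141  0.     1.353] t 23.17
[365.4881743  180.80144191] [377.56829999 181.90575063] [353.45858459 180.27704441]
brass (array([365.35862069, 182.42758621]), np.int32(145)) (array([364.94871795, 180.53846154]), np.int32(39))
```

View pics/z5.png

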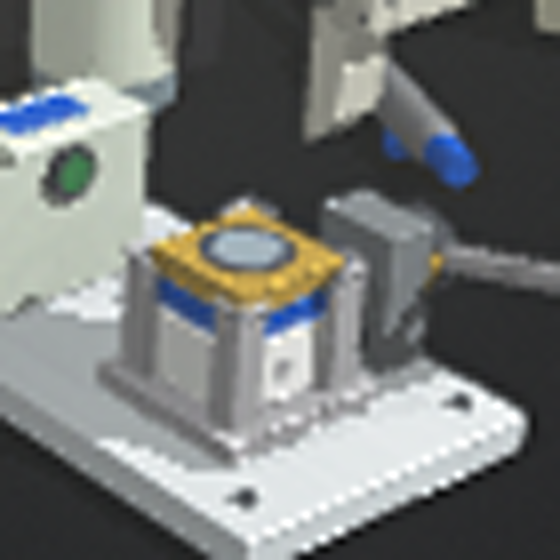

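The cover is flat on the spacer, with its window at (364.9,180.5) against (365.5,180.8) predicted. Now the lever.

```bash
python3 drive.py '[[-0.0256,-0.0184,0,0,0,0],[-0.0256,-0.0184,0,0,0,0],[-0.0256,-0.0184,0.008,0,0,0],[-0.0256,-0.0184,0.01,0,0,0],[-0.0256,-0.0184,0.01,0,0,0],[0,0,0,0,0,0],[0,0,0,0,0,0],[0,0,0,0,0,0]]'
python3 -c "
from h import *
plan([.3777,-.199,.239],1.353,3)"
```

```text
time: 23.88
tool_pos: [0.3784, -0.199, 0.3006]
tool_rot: [-3.141, -0.001, 1.352]
contact_force: [-0.2, 0.0, -1.1]
opening: 0.0661
grip_force: 0.0
n 3 row [-0.0001, -0.0002, 0.0205, -0.0003, -0.0002, -0.0002] step 0.0205 at [ 0.3784 -0.199   0.3006] [-3.141e+00 -1.000e-03  1.352e+00] t 23.88
```

```bash
python3 drive.py '[[0,-0.0002,0.0205,0,0,0],[0,-0.0002,0.0205,0,0,0],[0,0,0.0205,0,0,0],[0,0,0,0,0,0],[0,0,0,0,0,0],[0,0,0,0,0,0]]' 0.05
python3 drive.py '[[0,0,0,0,0,0],[0,0,0,0,0,0],[0,0,0,0,0,0],[0,0,0,0,0,0],[0,0,0,0,0,0],[0,0,0,0,0,0],[0,0,0,0,0,0],[0,0,0,0,0,0]]' 0.005 30
python3 drive.py '[[0,0,0,0,0,0],[0,0,0,0,0,0],[0,0,0,0,0,0]]'
python3 - <<'E'
from h import *
s=robot.observe();print(s["tool_pos"],s["tool_rot"],s["opening"])
# arc steps in tool axes (tool y = +stand x, tool z down): theta 0.262 ->1.571 
a=np.linspace(.2618,np.pi/2,16);x=-.095*np.cos(a);z=.095*np.sin(a)
print(np.c_[np.diff(x),-np.diff(z)].round(4).tolist())
E
```

```text
time: 24.38
tool_pos: [0.3787, -0.1987, 0.2403]
tool_rot: [3.141, 0.0, 1.355]
contact_force: [-0.1, -0.5, -0.3]
opening: 0.0498
grip_force: 0.0
time: 25.05
tool_pos: [0.3779, -0.1989, 0.2397]
tool_rot: [3.141, 0.0, 1.353]
contact_force: [0.3, 0.5, 1.5]
opening: 0.015
grip_force: 30.0
time: 25.3
tool_pos: [0.3779, -0.1989, 0.2397]
tool_rot: [3.141, 0.0, 1.353]
contact_force: [-0.1, -0.1, 1.6]
opening: 0.0149
grip_force: 30.0
[ 0.37794832 -0.1989399   0.23970163] [3.14126691e+00 2.41653356e-04 1.35333863e+00] 0.014854288035794725
[[0.0025, -0.0079], [0.0032, -0.0077], [0.0038, -0.0074], [0.0045, -0.007], [0.005, -0.0066], [0.0056, -0.0061], [0.0061, -0.0056], [0.0066, -0.005], [0.007, -0.0045], [0.0074, -0.0038], [0.0077, -0.0032], [0.0079, -0.0025], [0.0081, -0.0018], [0.0082, -0.0011], [0.0083, -0.0004]]
```

```bash
python3 drive.py '[[0,0.0025,-0.0079,0,0,0],[0,0.0032,-0.0077,0,0,0],[0,0.0038,-0.0074,0,0,0],[0,0.0045,-0.007,0,0,0],[0,0.005,-0.0066,0,0,0],[0,0.0056,-0.0061,0,0,0],[0,0.0061,-0.0056,0,0,0],[0,0,0,0,0,0]]'
python3 drive.py '[[0,0.0066,-0.005,0,0,0],[0,0.007,-0.0045,0,0,0],[0,0.0074,-0.0038,0,0,0],[0,0.0077,-0.0032,0,0,0],[0,0.0079,-0.0025,0,0,0],[0,0.0081,-0.0018,0,0,0],[0,0.0082,-0.0011,0,0,0],[0,0.0083,-0.0004,0,0,0]]'
python3 drive.py '[[0,0,0,0,0,0],[0,0,0,0,0,0],[0,0,0,0,0,0],[0,0,0,0,0,0],[0,0,0,0,0,0],[0,0,0,0,0,0]]'
python3 - <<'E'
from h import *
s=robot.observe();o=s["tool_pos"];c,si=np.cos(YAW),np.sin(YAW)
d=o[:2]-N;x=c*d[0]+si*d[1];y=-si*d[0]+c*d[1];z=o[2]-.159
print("grip in stand",x,y,z,"angle",np.arctan2(x,z-.055)+1.309)
S,T=cam("side"),cam("top");
for cc in(S,):
    h=hsv(cc);m=(((h[...,0]<6)|(h[...,0]>172))&(h[...,1]>150)&(h[...,2]>90)).astype(np.uint8)*255
    print("red",blob(m,proj(cc,[*st(0,-.124),.15]),25)[:2],proj(cc,[*st(0,-.124),.15]))
P=proj(S,[*N,.0969]);h=hsv(S);k=((h[...,0]>12)&(h[...,0]<32)&(h[...,1]>75)&(h[...,2]>60)).astype(np.uint8)*255
print("cover win",P,blob(((k==0)*255).astype(np.uint8),P,4)[:2],"brass",blob(k,P,16)[:2])
E
```

```text
time: 25.97
tool_pos: [0.4057, -0.205, 0.2883]
tool_rot: [-3.131, -0.0, 1.355]
contact_force: [-19.7, -0.8, 12.0]
opening: 0.0149
grip_force: 30.0
time: 26.63
tool_pos: [0.4667, -0.2184, 0.3109]
tool_rot: [-3.137, -0.0, 1.354]
contact_force: [-9.2, -0.3, 6.8]
opening: 0.0152
grip_force: 30.0
time: 27.13
tool_pos: [0.4671, -0.2185, 0.3108]
tool_rot: [-3.14, 0.0, 1.354]
contact_force: [-4.2, 0.3, 4.6]
opening: 0.0149
grip_force: 30.0
grip in stand -0.000195202665322608 -0.12903692224342456 0.15182550225509675 angle 1.3069839773993515
red (array([392.48648649, 152.7027027 ]), np.int32(37)) [395.80953563 151.85624799]
cover win [365.69747185 177.94754258] (array([365.  , 177.75]), np.int32(36)) brass (array([365.48611111, 179.61805556]), np.int32(144))
```

```bash
python3 -c "
from cell import robot
s=robot.observe();print(s['grip_force'],abs(s['qvel']).max());print(robot.hand_in())"
```

```text
30.001346468925476 0.0006580357441775235
the job is handed in; nothing more can be done
None
```

I stacked the body, spacer and cover in the nest, each checked flat and centred by camera. I then swung the lever to about 1.307 rad, by tool pose (top is 1.309), and handed the job in at about 27 s still gripping it with 30 N; no verdict came back.

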